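Clamp a plant stake and hold the saw guide at the length mark

TASK

On the stake-cutting jig, first wind the clamp's crank clockwise (seen from above) until the jaw presses firmly on the wooden stake, about as tight as a hand would wind it. Then draw the spring-return saw guide out along the stake until its pointer lines up with the length marker set on the scale, and finish while holding it there, for it springs back when let go. Keep the stake where it lies and leave the marker and the other things on the table alone.

Things in the scene. Friction and masses are not known exactly. Their poses are not given: they have to be found in the camera images.
- jig: Fixed plywood board 170 x 420 x 18 mm carrying the clamp, the saw guide and the scale. Origin: centre of its underside, on the table. Its y axis runs along the stake, in the direction in which the saw guide is pulled out; z is up. The clamp is on its -y half, with a grey post (top 127 mm above the table) on the -x side; the scale is on its +x side. A wooden fence, 16 mm high above the board, stands along the -x side of the stake on the -y half.
- stake: The workpiece: loose wooden stake 25 x 400 x 25 mm, lying on the board (underside 18 mm, top 43 mm above the table) against the fence, under the jaw and through the saw guide, with which it has play all round. Origin: centre of its underside; y along it.
- jaw: Dark steel clamp jaw, 36 x 40 x 12 mm, guided straight down. Origin: centre of its pressing underside; it meets the stake when this is 43 mm above the table.
- crank (a joint): Crank angle, rad, 0 to 14, growing clockwise from above. Vertical axis at jig x 0, y -140 mm. The crank keeps its height; each rad lowers the jaw 2 mm; at 0 the jaw is 18 mm above the stake, so it touches at 9 rad. Friction 0.2 N m (4.5 N at the knob, 6 N at 2 rad/s): stays where left. Past contact the resistance rises steeply: +4.5 N at the knob per 100 N of clamping, some 0.3 rad on.
- crank_knob (a point): Centre of the crank's upright black knob, 18 mm in diameter and 42 mm tall, which spins freely on its pin; 45 mm from the crank's axis, 176 mm above the table (knob from 154 to 196 mm; the flat crank arm's top is 153 mm above the table). At crank angle 0 it stands on the jig's +x side of the axis.
- saw_guide: Aluminium saw guide, a portal 70 x 60 mm in plan that straddles the stake, its top 66 mm above the table, with an upright grip on it. It slides along the jig's +y from home (origin at jig y 30 mm) up to 140 mm out. A spring pulls it home: 6.4 N at home, rising 0.08 N per mm (15 N at 110 mm), plus 0.6 N friction. Origin: under the portal's centre, at table height; axes as the jig's.
- guide_grip (a point): Point inside the saw guide's upright black grip, to take it by: the grip is 16 mm thick along y (the pull), 40 mm wide along x, from 65 to 113 mm above the table; this point is at its middle, 92 mm above the table.
- guide_index (a point): Tip of the saw guide's small dark steel pointer, which looks to the jig's +x over the scale, 30 mm on the jig's +y side of the grip's middle. Axes as the jig's.
- mark_tip (a point): Tip of the length marker, a small dark steel block with a brass screw (20 mm along y, 18 mm along x, top 38 mm above the table) clamped on the outer edge of the scale, which looks to the jig's -x. 35 to 95 mm of pull brings the guide's pointer opposite it. Axes as the jig's.
- offcut: bystander: stake offcut 25 x 60 x 25 mm on the jig's board; origin at its underside.
- pencil: bystander: flat pencil 130 mm long on the board; origin at its underside.
- secateurs: bystander: secateurs 200 mm long, on the table on the robot's side of the jig; origin at its underside.
- backsaw: bystander: hand saw 300 mm long, flat on the table beyond the jig; origin at its underside.
- vase: bystander: glass vase, 84 mm wide, 150 mm tall, beyond the jig; origin at its underside.
- foam_brick: bystander: green foam brick 110 x 220 x 75 mm; origin at its underside.
- mug: bystander: white mug 95 mm tall; origin at its underside.
- spray: bystander: clear bottle 170 mm tall; origin at its underside.

How it is judged:
On the way, in this order (a step that is already met when the one before it is completed fails the run):
1. the jaw presses on the stake with more than 15 N, the saw guide still at home (within 15 mm) (contact force between jaw and stake above 15 N and distance of saw_guide from where it was at the start of the episode below 0.015 m), for 0.3 s.
2. the saw guide, held by the fingers, is drawn out so that its pointer is within 6 mm of the marker (y of guide_index in the frame of mark_tip between -0.006 and 0.006 m and contact force between saw_guide and the fingers above 3 N), for 0.3 s.
At the end, for the whole second after the job is handed in: The fingers hold the saw guide (contact over 3 N) still (under 10 mm/s) with its pointer within 6 mm of the length marker along the scale, the jaw still presses on the stake with over 15 N, and the stake lies within 12 mm of where it started (all of step 2 and contact force between jaw and stake above 15 N and linear speed of saw_guide below 0.01 m/s and distance of stake from where it was at the start of the episode below 0.012 m); the arm keeps its last pose, push and grip.
It fails at once if a bystander is moved by more than 30 mm (distance of any of offcut, pencil, secateurs, backsaw, vase, foam_brick, mug, spray from where it was at the start of the episode above 0.03 m).
It fails at once if the length marker is moved by more than 4 mm (distance of mark_tip from where it was at the start of the episode above 0.004 m).
It fails at once if the stake is moved by more than 25 mm (distance of stake from where it was at the start of the episode above 0.025 m).
It also fails if it takes over 54 s, if anything falls off the work surface, if the arm or the gripper's body presses on something with over 40 N, if the wrist force passes 120 N, or if a joint passes its speed limit or range.

ROBOT

A 6-joint arm with a two-finger parallel gripper is mounted at the origin on the work surface. World frame = base frame: x ahead of the robot, y to its left, z up, the work surface at z = 0. Lengths are in m, angles in rad, forces in N, time in s.
With the tool pointing down it reaches from about 0.3 to 0.775 m from the base axis. Payload 14.6 kg.
Tool frame: the origin (TCP) lies between the finger pads; the fingertips stand 8 mm ahead of it and the grasp point (between the pads) lies 11 mm behind it (ctrl.tip_reach is the distance from the TCP to the fingertips, in m); y points along the fingers, z is the direction in which the jaws open and shut, and the axes are right-handed (so a half turn about y gives the same grasp; the last joint's range is limited). The gripper opens to 94 mm and grips with 3 to 60 N. Pads are 16 mm wide; open, the fingers measure 119 mm over their backs; the gripper's body (75 mm by 177 mm) begins 78 mm behind the grasp point.
Start: joints at [-1.189, 0.3, 1.521, -0, 1.321, -0.067], TCP at [0.239, -0.496, 0.213] pointing down, gripper open.
Joint ranges: [-3.03, 3.03], [-0.79, 2.21], [0.23, 2.52], [-1.04, 4.18], [0, 3.07], [-2.55, 2.55]. Speed limits (rad/s): [2.22, 2.22, 2.57, 3.14, 3.14, 3.14].

INTERFACE

Orientations are given as [roll, pitch, yaw] about the fixed x, y, z axes, in that order (R = Rz(yaw) Ry(pitch) Rx(roll)).
In Python, from station import ctrl gives the robot as it stands.
- The arm moves only by the tool play_rows, never from a script. Its arguments are lists of equal length, an entry for each row: "twist": the turn, a rotation vector about the world's x, y, z as a fraction of full scale, a list of three; "travel": the shift along the world's x, y, z as a fraction of full scale, a list of three; "grip": the gripper's target within -1 to 1 (shut at 1, half-way at 0, fully open at -1). A call has 1 to 12 rows; each row shifts and turns the commanded pose from where the row before left it; what a row does not reach is not made up. Full scale, the value 1, is 5 cm for a shift and 90 degrees for a turn. A row lasts 1/10 s, in which the tool goes at most 50 mm and 8.59 degrees, less where a joint would pass 70% of its speed; a pose out of reach is approached as far as the arm can. A call with a number of a shift or a turn outside -1 to 1 is refused whole. A call with a gripper value outside its range is refused whole. The fingers move at their own pace and stop on an object; "force" is the grip in N (left out, the last holds). Time passes only in rows, so rows that do not move let the fingers close. It gives the time, the measured TCP pose, the force and the opening at its end, in the units of the state.
- ctrl.get_obs(): the state, without advancing time (a new reading comes with each control period).
- ctrl.camera(name): name is "scene" or "top" or "wrist"; returns a dict with "img" (384x512x3 uint8, red, green, blue), "vfov" (degrees; the focal length in pixels is half the picture's height over the tangent of half this angle, whatever the lens; pixels are square), "cx", "cy" (the principal point, pixels), "k1" (the pictures are not rectified: a ray, as slopes to the right and down, at radius r is drawn at 1 + k1 r^2 times it, then the intrinsics apply), "rvec" (rotation vector, rad) and "tvec" (3), from world to camera coordinates, as OpenCV has them. Camera axes: x right, y down, z forward; pixel columns grow to the right and rows downward; lengths in m; the calibration is good to about 2 mm. A picture is of the moment at which its call begins. There is no depth.
- ctrl.hand_in(): hands the job in, once; it reports no verdict.
Trained networks look in a picture, given as the dict that the camera call returned (one of the last four; its "shot" number tells which), for a name from the list of things; names that differ only in an ending like _2 or _b are one class to them, and where a whole thing is asked for, a point or a joint stands for the part that bears it (a point fixed in the world has none). Each returns a list of dicts, best first, with "confidence" (0 to 1); they miss things now and then, are a little off and sometimes report something else, mostly with a low value. They report only what shows in the picture. A call takes as long as a camera call.
- ctrl.boxes_of(name, picture): "point" ([column, row] in pixels, amid what is visible of it).
- ctrl.trace(name, picture): "pixels" (384x512 bool, what is visible of it) and "point" ([column, row] in pixels, amid what is visible of it).
The state is a dict: "time_s": time; "qpos": joint angles; "joint_vel": joint speeds; "tau": joint torques, N m; "ee_pos": TCP position; "eef_rot": TCP orientation; "force": force on the tool from outside, world axes, zero at the start; "moment": the same for the moment, N m; "grip_width": finger opening in m.
Only numpy, scipy, OpenCV 4.12 (cv2) and the standard library are available. Lean on these libraries where they do the work, as an engineer would, in place of code of your own. Each camera call takes 0.05 s, during which the arm holds its last target.

## Working session

There is one attempt and no reset: what is moved stays moved. The work goes in short steps, Python scripts to look and compute and a tool call to move; the robot and the scene stay as the last step left them, time stands still between calls to the robot, and variables do not carry over. Pictures are saved under pics/ and viewed, and the job is handed in when it is done.

Besides the shell and the picture viewer there is one more tool, called after "Emit:" as name(argument=value, ...) on one line, values as JSON. play_rows: Moves the arm, as the interface text tells. Its arguments: {"type":"object","properties":{"twist":{"type":"array"},"travel":{"type":"array"},"grip":{"type":"array"},"force":{"type":"number"}},"required":["twist","travel","grip"]}

```bash
ls; mkdir -p pics; cat > h.py <<'E'
import numpy as np, cv2
from station import ctrl
def K(p):
    f=p['img'].shape[0]/2/np.tan(np.radians(p['vfov'])/2)
    return np.array([[f,0,p['cx']],[0,f,p['cy']],[0,0,1.]])
def dist(p): return np.array([p['k1'],0,0,0,0.])
def ray(p,uv):
    n=cv2.undistortPoints(np.array([[uv]],float),K(p),dist(p))[0,0]
    R=cv2.Rodrigues(np.array(p['rvec'],float))[0]; t=np.array(p['tvec'],float)
    return -R.T@t, R.T@np.array([n[0],n[1],1.])
def atz(p,uv,z):
    o,d=ray(p,uv); return o+d*(z-o[2])/d[2]
def tri(prs):
    A=np.zeros((3,3));b=np.zeros(3)
    for p,uv in prs:
        o,d=ray(p,uv);d=d/np.linalg.norm(d);M=np.eye(3)-np.outer(d,d);A+=M;b+=M@o
    return np.linalg.solve(A,b)
def proj(p,X):
    return cv2.projectPoints(np.array(X,float).reshape(-1,3),np.array(p['rvec'],float),np.array(p['tvec'],float),K(p),dist(p))[0][:,0]
def save(p,n): cv2.imwrite('pics/'+n+'.png',p['img'][:,:,::-1])
E
python3 - <<'E'
from h import *
o=ctrl.get_obs();print(o)
P={}
for c in ['scene','top','wrist']:
    p=ctrl.camera(c);save(p,c+'0');P[c]=p
    print(c,p['vfov'],p['k1'],p['rvec'],p['tvec'])
    for n in ['jig','stake','jaw','crank_knob','saw_guide','guide_grip','guide_index','mark_tip','foam_brick','vase']:
        print(n,[(np.round(b['point']),round(b['confidence'],2)) for b in ctrl.boxes_of(n,p)][:2])
import pickle;pickle.dump(P,open('P0.pkl','wb'))
E
```

```text
pics
{'time_s': 0.0, 'qpos': array([-1.18863870e+00,  3.00485109e-01,  1.52158105e+00,  1.07066800e-05,
        1.32068449e+00, -6.65787270e-02]), 'joint_vel': array([-0.00121864, -0.00014646,  0.00127771, -0.00082464, -0.000216  ,
        0.00100128]), 'tau': array([ 1.30960820e-03, -5.31807625e+01, -3.52742636e+01,  7.08904839e-02,
        2.43537506e-02, -1.24676853e-04]), 'ee_pos': array([ 0.23852204, -0.49531056,  0.21287865]), 'eef_rot': array([-1.57195106e+00,  8.73880388e-05, -2.69285901e+00]), 'force': array([-0.39644641, -0.15753876,  0.872342  ]), 'moment': array([-0.08745269, -0.03611637, -0.01217011]), 'grip_width': 0.09369808462644628}
scene 50.63277402392947 0.02397064086010594 [ 1.58965777  1.67561643 -0.91115701] [ 0.0589784  -0.21349228  1.9732921 ]
jig [(array([251., 211.]), 0.73)]
stake [(array([261., 208.]), 0.61)]
jaw [(array([222., 201.]), 0.65)]
crank_knob [(array([214., 180.]), 0.59)]
saw_guide []
guide_grip [(array([267., 197.]), 0.7)]
guide_index [(array([265., 200.]), 0.93)]
mark_tip []
foam_brick [(array([368., 180.]), 0.89), (array([270., 200.]), 0.52)]
vase [(array([325., 213.]), 0.65)]
top 48.99117364352773 -0.055556931536755914 [ 2.12676593 -2.14205848  0.2258669 ] [-0.02940794  0.58262805  1.29760978]
jig [(array([243., 212.]), 0.95), (array([292., 185.]), 0.59)]
stake [(array([217., 216.]), 0.71)]
jaw []
crank_knob [(array([298., 179.]), 0.42)]
saw_guide [(array([233., 211.]), 0.87)]
guide_grip [(array([231., 213.]), 0.64)]
guide_index [(array([234., 214.]), 0.95)]
mark_tip [(array([234., 217.]), 0.36)]
foam_brick []
vase [(array([172., 176.]), 0.68)]
wrist 58.708769923616835 -0.06553470960005658 [-2.48014001  1.55578828  0.19521257] [-0.54946758 -0.02683415  0.3916211 ]
jig []
stake []
jaw []
crank_knob []
saw_guide []
guide_grip []
guide_index []
mark_tip []
foam_brick []
vase []
```

View pics/scene0.png

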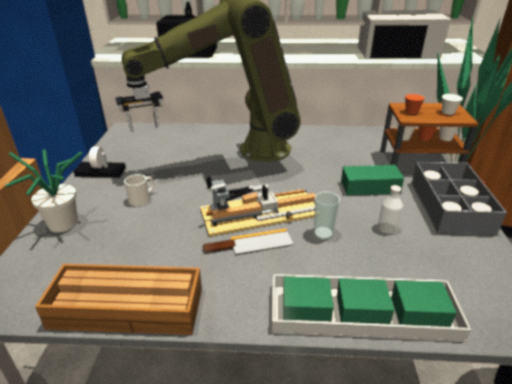

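View pics/top0.png

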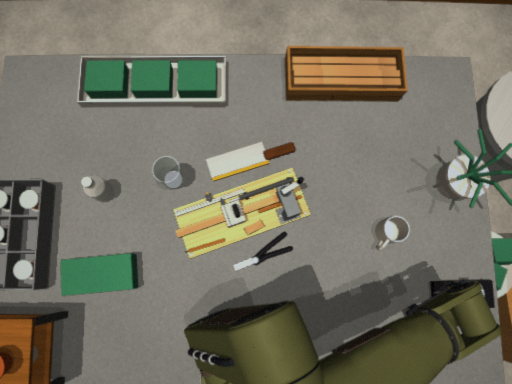

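View pics/wrist0.png

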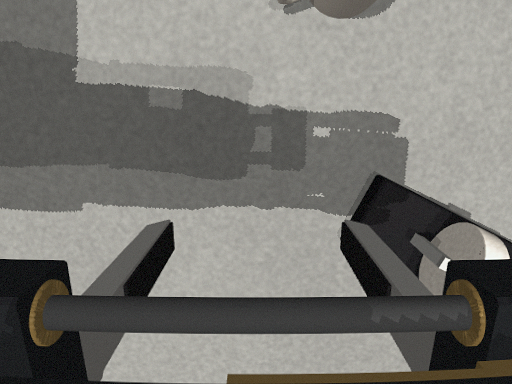

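```bash
python3 - <<'E'
import pickle,cv2
P=pickle.load(open('P0.pkl','rb'))
i=P['top']['img'][110:290,130:400,::-1];cv2.imwrite('pics/topz.png',cv2.resize(i,(780,520),interpolation=cv2.INTER_CUBIC))
i=P['scene']['img'][140:270,170:400,::-1];cv2.imwrite('pics/scenez.png',cv2.resize(i,(782,442),interpolation=cv2.INTER_CUBIC))
E
```

```text
(no output)
```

View pics/topz.png

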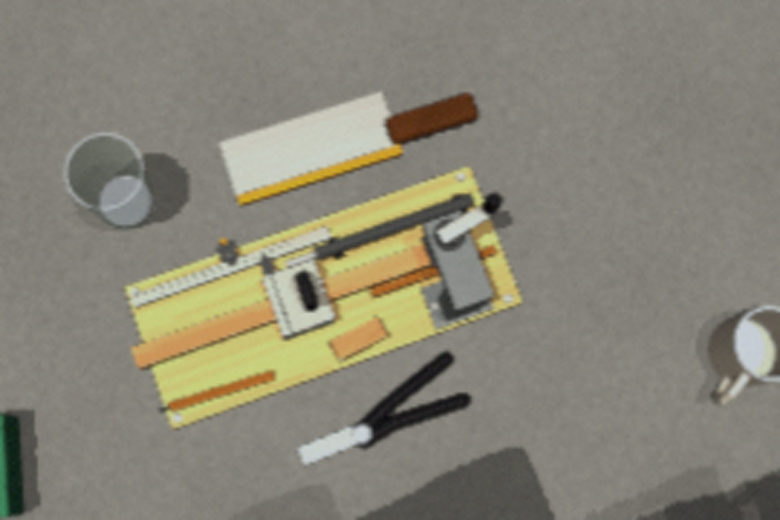

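View pics/scenez.png

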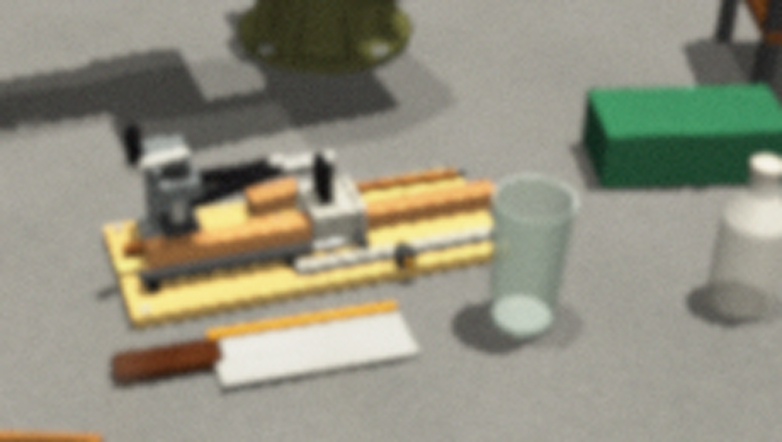

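```bash
python3 - <<'E'
from h import *
import pickle
P=pickle.load(open('P0.pkl','rb'));t=P['top'];s=P['scene']
f=lambda u:(130+u[0]/2.889,110+u[1]/2.889)
g=lambda u:(170+u[0]/3.4,140+u[1]/3.4)
C=[atz(t,f(u),.018) for u in [(467,168),(520,300),(175,427),(127,287)]]
print(np.round(C,4))
C=np.array(C);c=C.mean(0)
ey=(C[3]+C[2]-C[0]-C[1]);print(np.linalg.norm(C[3]-C[0]),np.linalg.norm(C[2]-C[1]),np.linalg.norm(C[1]-C[0]));a=np.arctan2(ey[1],ey[0]);yaw=a-np.pi/2;print('c',c,'yaw',yaw)
J=lambda x,y,z:np.array([c[0]+np.cos(yaw)*x-np.sin(yaw)*y,c[1]+np.sin(yaw)*x+np.cos(yaw)*y,z])
inv=lambda X:(np.cos(yaw)*(X[0]-c[0])+np.sin(yaw)*(X[1]-c[1]),-np.sin(yaw)*(X[0]-c[0])+np.cos(yaw)*(X[1]-c[1]),X[2])
k=tri([(t,f((492,202))),(s,g((131,142)))]);print('knob',k,inv(k))
print('knob at z.176',inv(atz(t,f((492,202)),.18)),inv(atz(s,g((131,142)),.176)))
print('knob at top.196',inv(atz(t,f((492,202)),.196)))
gr=tri([(t,f((306,290))),(s,g((322,175)))]);print('grip',gr,inv(gr), inv(atz(t,f((306,290)),.1)))
print('idx',inv(atz(t,f((267,265)),.04)));print('mark',inv(atz(t,f((230,255)),.035)))
print('expected axis',J(0,-.14,.15),'grip',J(0,.03,.092))
for n,X in [('axis',J(0,-.14,.153)),('grip',J(0,.03,.092)),('org',J(0,0,.018))]:
  q=proj(t,[X])[0]; print(n,((q[0]-130)*2.889,(q[1]-110)*2.889))
E
```

```text
[[ 0.6715 -0.1747  0.018 ]
 [ 0.5171 -0.2309  0.018 ]
 [ 0.3775  0.1578  0.018 ]
 [ 0.5346  0.2144  0.018 ]]
0.41251479782779393 0.41296412739459526 0.16437623948841137
c [ 0.52516988 -0.0083441   0.018     ] yaw 0.34163728825722295
knob [ 0.59616844 -0.17787917  0.17684103] (np.float64(0.01009600487382601), np.float64(-0.18352386223121234), np.float64(0.1768410303530836))
knob at z.176 (np.float64(0.009370076747041524), np.float64(-0.18387569136409732), np.float64(0.17999999999999994)) (np.float64(0.009271422381198546), np.float64(-0.1823695877960606), np.float64(0.17599999999999993))
knob at top.196 (np.float64(0.006858327708439214), np.float64(-0.1804631894759821), np.float64(0.19599999999999995))
grip [0.51920145 0.0124084  0.09245392] (np.float64(0.0013292120656792465), np.float64(0.02155275922372671), np.float64(0.09245392141396955)) (np.float64(-2.782954995332685e-05), np.float64(0.020921348893831196), np.float64(0.10000000000000009))
idx (np.float64(0.04973878973983922), np.float64(0.04991928023556529), np.float64(0.040000000000000036))
mark (np.float64(0.07543709567166296), np.float64(0.08508927385851961), np.float64(0.03499999999999992))
expected axis [ 0.57207411 -0.14025313  0.15      ] grip [0.51511897 0.01992212 0.092     ]
axis (np.float64(452.2320232021034), np.float64(230.01182440435812))
grip (np.float64(298.07202403832156), np.float64(293.91245766199205))
org (np.float64(324.06752289008466), np.float64(294.1682182981655))
```

```bash
python3 - <<'E'
from h import *
import pickle
P=pickle.load(open('P0.pkl','rb'));w=P['wrist']
o,d=ray(w,(256,192));print(o,d/np.linalg.norm(d)); e=np.array([.2385,-.4953,.2129]);print('off',o-e)
y=-2.693;print('in tool x',(o-e)@[np.cos(y),np.sin(y),0],(o-e)@[-np.sin(y),np.cos(y),0])
print('mug',atz(P['top'],(395,230),.05),'look 0',atz(w,(256,120),0.05))
E
```

```text
[ 0.30191318 -0.46527206  0.38519102] [-0.22302912 -0.10241592 -0.96941683]
off [0.06341318 0.03002794 0.17229102]
in tool x -0.07016202792672478 0.0004452361992889762
mug [ 0.45823998 -0.4991537   0.05      ] look 0 [ 0.28931503 -0.46956625  0.05      ]
```

Emit:
play_rows(twist=[[0,0,0],[0,0,0],[0,0,0],[0,0,0],[0,0,0],[0,0,0],[0,0,0],[0,0,0],[0,0,0],[0,0,0],[0,0,0],[0,0,0]], travel=[[0.43,0.7,0.2],[0.43,0.7,0.2],[0.43,0.7,0.2],[0.43,0.7,0.2],[0.43,0.7,0.2],[0.43,0.7,0.2],[0.43,0.7,0.2],[0.43,0.7,0.2],[0.43,0.7,0.2],[0.43,0.7,0.2],[0.43,0.7,0.2],[0.43,0.7,0.2]], grip=[-1,-1,-1,-1,-1,-1,-1,-1,-1,-1,-1,-1])

```text
time_s: 2.85
ee_pos: [0.4972, -0.0739, 0.334]
eef_rot: [-1.571, 0.0, -2.693]
force: [-0.9, -0.7, 0.0]
grip_width: 0.0936
```

Emit:
play_rows(twist=[[0,0,-0.07],[0,0,0],[0,0,0]], travel=[[0,0,0],[0,0,0],[0,0,0]], grip=[-0.4,-0.4,-0.4])

```text
time_s: 3.15
ee_pos: [0.4964, -0.0758, 0.3333]
eef_rot: [-1.571, -0.0, -2.8]
force: [0.6, -0.5, -0.1]
grip_width: 0.0732
```

```bash
python3 - <<'E'
from h import *
import pickle
o=ctrl.get_obs();print(o['time_s'],o['ee_pos'],o['eef_rot'],o['grip_width'],o['force'])
p=ctrl.camera('wrist');save(p,'w1');pickle.dump(p,open('w1.pkl','wb'))
cv2.imwrite('pics/w1z.png',cv2.resize(p['img'][:,:,::-1],(800,600)))
for n in ['jaw','crank_knob','saw_guide','guide_grip','guide_index','mark_tip']:
    print(n,[(np.round(b['point']),round(b['confidence'],2)) for b in ctrl.boxes_of(n,p)][:2])
E
```

```text
3.15 [ 0.49641116 -0.07580657  0.33327281] [-1.57091553e+00 -3.05038946e-04 -2.80025269e+00] 0.07315171775379284 [ 0.60800845 -0.49101374 -0.06856657]
jaw [(array([308., 119.]), 0.61)]
crank_knob [(array([391., 120.]), 0.86)]
saw_guide [(array([191., 113.]), 0.91), (array([368., 126.]), 0.56)]
guide_grip [(array([189., 116.]), 0.92)]
guide_index [(array([190., 116.]), 0.83)]
mark_tip [(array([148.,  64.]), 0.82), (array([190., 117.]), 0.31)]
```

View pics/w1z.png

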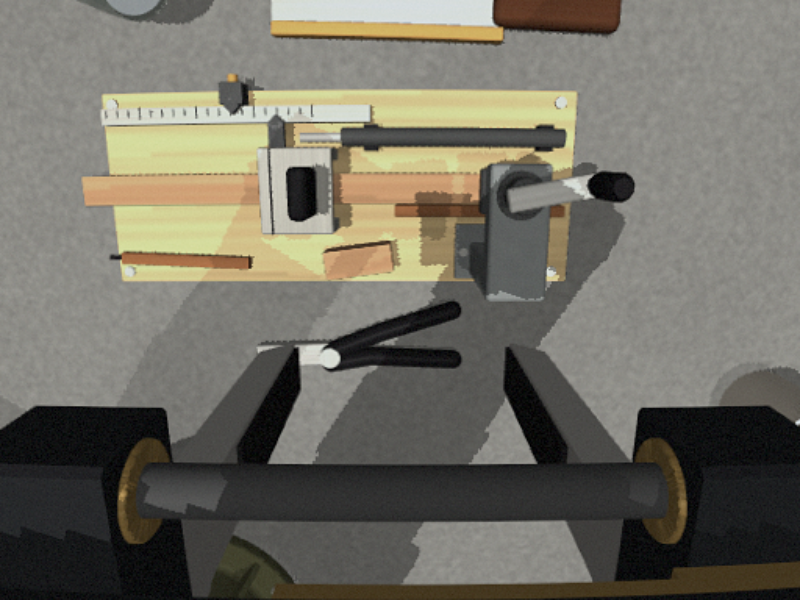

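```bash
cat > fit.py <<'E'
from h import *
import pickle
from scipy.optimize import least_squares
P=pickle.load(open('P0.pkl','rb'));t=P['top'];s=P['scene'];w=pickle.load(open('w1.pkl','rb'))
k=1/1.5625
cor=[((103,95),(.085,.21)),((577,91),(.085,-.21)),((566,281),(-.085,-.21)),((123,282),(-.085,.21))]
ct=[((467,168),(.085,-.21)),((520,300),(-.085,-.21)),((175,427),(-.085,.21)),((127,287),(.085,.21))]
def T(q,x,y,z): c,s_=np.cos(q[2]),np.sin(q[2]); return np.array([q[0]+c*x-s_*y,q[1]+s_*x+c*y,z])
def inv(q,X): c,s_=np.cos(q[2]),np.sin(q[2]); d=X[:2]-np.array(q[:2]); return np.array([c*d[0]+s_*d[1],-s_*d[0]+c*d[1],X[2]])
def r(q): return np.concatenate([proj(w,[T(q,*b,.018)])[0]-np.array(a)*k for a,b in cor])
sol=least_squares(r,[.525,-.008,.34]);q=sol.x
if __name__=='__main__':
    print(q,np.round(sol.fun,1))
    I=lambda u,z:np.round(inv(q,atz(w,np.array(u)*k,z)),4)
    print('knob bottom@.154',I((597,187),.154),'top@.196',I((619,187),.196))
    print('hub',I((518,196),.153))
    print('grip top@.113',I((302,193),.113))
    print('idx tip',[I((276,116),z) for z in (.03,.04,.05)],'mark tip',[I((231,111),z) for z in(.03,.038)])
    f=lambda u:(130+u[0]/2.889,110+u[1]/2.889)
    kt=tri([(t,f((493,201))),(w,(391,120)),(s,(208.5,182))]);print(kt,inv(q,kt))
    gt=tri([(t,f((306,290))),(w,(189,118)),(s,(264.7,191.5))]);print(gt,inv(q,gt))
    print('grip world',T(q,0,.03,.092),'axis',T(q,0,-.14,.176))
E
python3 fit.py
```

```text
[ 0.52394657 -0.0061721   0.34458243] [-1.  -0.   1.  -0.2  0.   0.3 -0.1  0.2]
knob bottom@.154 [ 0.0075 -0.1833  0.154 ] top@.196 [ 0.0092 -0.181   0.196 ]
hub [ 0.0013 -0.1319  0.153 ]
grip top@.113 [0.0015 0.0163 0.113 ]
idx tip [array([0.0627, 0.0515, 0.03  ]), array([0.0618, 0.0492, 0.04  ]), array([0.0609, 0.0469, 0.05  ])] mark tip [array([0.0674, 0.0901, 0.03  ]), array([0.0666, 0.0877, 0.038 ])]
[ 0.59560384 -0.17809265  0.17551947] [ 0.00936962 -0.18602056  0.17551947]
[0.5208247  0.01472292 0.09396552] [0.00412006 0.02072132 0.09396552]
grip world [0.51381246 0.0220644  0.092     ] axis [ 0.57123909 -0.13794242  0.176     ]
```

Emit:
play_rows(twist=[[0,0,0],[0,0,0],[0,0,0],[0,0,0],[0,0,0],[0,0,0],[0,0,0],[0,0,0]], travel=[[0.5,-0.5,0],[0.5,-0.5,0],[0.5,-0.5,0],[0.48,-0.52,0],[0,0,-0.75],[0,0,-0.75],[0,0,-0.8],[0,0,0]], grip=[0,0,0,0,0,0,0,0])

```text
time_s: 4.3
ee_pos: [0.5937, -0.1761, 0.2132]
eef_rot: [-1.576, -0.007, -2.803]
force: [0.5, -0.3, -1.3]
grip_width: 0.047
```

```bash
python3 - <<'E'
from h import *
import pickle
from fit import q,inv,T
o=ctrl.get_obs();print(o['time_s'],o['ee_pos'],o['eef_rot'],o['grip_width'],o['force'])
p=ctrl.camera('wrist');pickle.dump(p,open('w2.pkl','wb'))
cv2.imwrite('pics/w2z.png',cv2.resize(p['img'][:,:,::-1],(800,600)))
s=ctrl.camera('scene');pickle.dump(s,open('s2.pkl','wb'))
cv2.imwrite('pics/s2z.png',cv2.resize(s['img'][120:270,150:400,::-1],(800,480),interpolation=cv2.INTER_CUBIC))
for n in ['jaw','crank_knob','stake']:
    print(n,[(np.round(b['point']),round(b['confidence'],2)) for b in ctrl.boxes_of(n,p)][:2])
print(proj(p,[T(q,.009,-.184,.196),T(q,0,-.14,.153)])*1.5625)
E
```

```text
4.3 [ 0.59374115 -0.17612202  0.21318158] [-1.57646248 -0.00695232 -2.80275546] 0.04702064458588932 [ 0.54316418 -0.30187153 -1.33923163]
jaw [(array([153., 163.]), 0.63)]
crank_knob [(array([257., 219.]), 0.79), (array([ 48., 180.]), 0.7)]
stake [(array([134., 176.]), 0.61)]
[[403.20432469 355.4445858 ]
 [307.89394791 340.89672948]]
```

View pics/w2z.png

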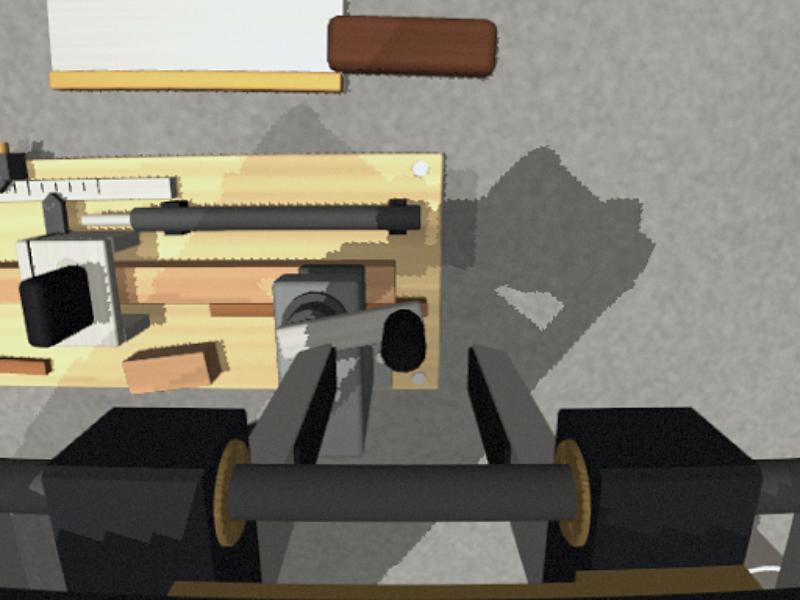

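View pics/s2z.png

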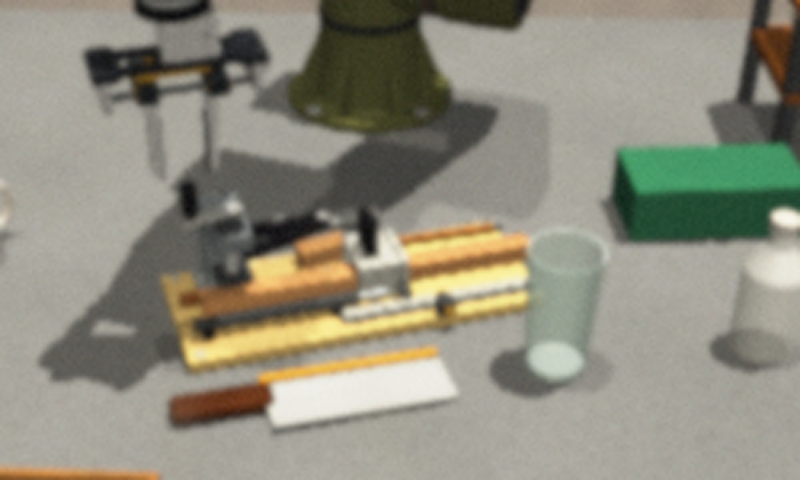

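```bash
cat > ang.py <<'E'
from h import *
import pickle
from fit import q,inv,T
from scipy.optimize import minimize
def mask(p,X):
    # cylinder hull
    a=np.linspace(0,2*np.pi,40,endpoint=False);pts=[]
    for z in (.154,.196): pts+= [[X[0]+.009*np.cos(b),X[1]+.009*np.sin(b),z] for b in a]
    m=np.zeros((384*4,512*4),np.uint8)
    h=cv2.convexHull((proj(p,pts)*4).astype(np.float32)).astype(np.int32)
    cv2.fillConvexPoly(m,h,1);return cv2.resize(m.astype(np.float32),(512,384),interpolation=cv2.INTER_AREA)
def dark(p,box):
    g=p['img'].max(2).astype(float);m=np.zeros(g.shape,np.float32)
    c0,c1,r0,r1=box;m[r0:r1,c0:c1]=(g[r0:r1,c0:c1]<45);return m
def locate(p,box,x0):
    d=dark(p,box)
    n,l,st,_=cv2.connectedComponentsWithStats(d.astype(np.uint8));d=(l==1+np.argmax(st[1:,4])).astype(np.float32)
    f=lambda X:np.abs(mask(p,X)-d).sum()
    r=minimize(f,x0,method='Nelder-Mead',options=dict(initial_simplex=[x0,np.add(x0,[.005,0]),np.add(x0,[0,.005])]))
    return r.x,r.fun,d.sum()
if __name__=='__main__':
    w1=pickle.load(open('w1.pkl','rb'));w2=pickle.load(open('w2.pkl','rb'))
    for p,b in((w1,(365,412,105,135)),(w2,(235,278,190,245))):
        X,f,n=locate(p,b,[.5946,-.1763]);print(X,f,n,inv(q,np.r_[X,.176]))
E
python3 ang.py
```

```text
[ 0.59354274 -0.17457367] 146.875 457.0 [ 0.0086184  -0.18201219  0.176     ]
[ 0.59656865 -0.17567938] 269.375 917.0 [ 0.01109292 -0.18407507  0.176     ]
```

Emit:
play_rows(twist=[[0,0,0],[0,0,0],[0,0,0],[0,0,0],[0,0,0],[0,0,0],[0,0,0],[0,0,0],[0,0,0],[0,0,0]], travel=[[0.03,0.01,-0.3],[0,0,-0.3],[0,0,-0.24],[0,0,0],[0,0,0],[0,0,0],[0,0,0],[0,0,0],[0,0,0],[0,0,0]], grip=[0,0,0,0,0.9,0.9,0.9,0.9,0.9,0.9], force=30)

```text
time_s: 5.55
ee_pos: [0.5971, -0.1756, 0.1769]
eef_rot: [-1.571, 0.0, -2.802]
force: [-3.3, 5.5, 4.1]
grip_width: 0.0176
```

```bash
python3 - <<'E'
from h import *
import pickle
o=ctrl.get_obs();print(o['time_s'],o['ee_pos'],o['eef_rot'],o['grip_width'],o['force'],o['moment'])
p=ctrl.camera('wrist');pickle.dump(p,open('w3.pkl','wb'))
cv2.imwrite('pics/w3z.png',cv2.resize(p['img'][:,:,::-1],(800,600)))
E
```

```text
5.55 [ 0.59713988 -0.17559056  0.17686911] [-1.57129365e+00  3.36752929e-04 -2.80248711e+00] 0.01756971591698813 [-3.25106292  5.47518781  4.14766345] [ 0.92719529  0.49198556 -0.00116432]
```

View pics/w3z.png

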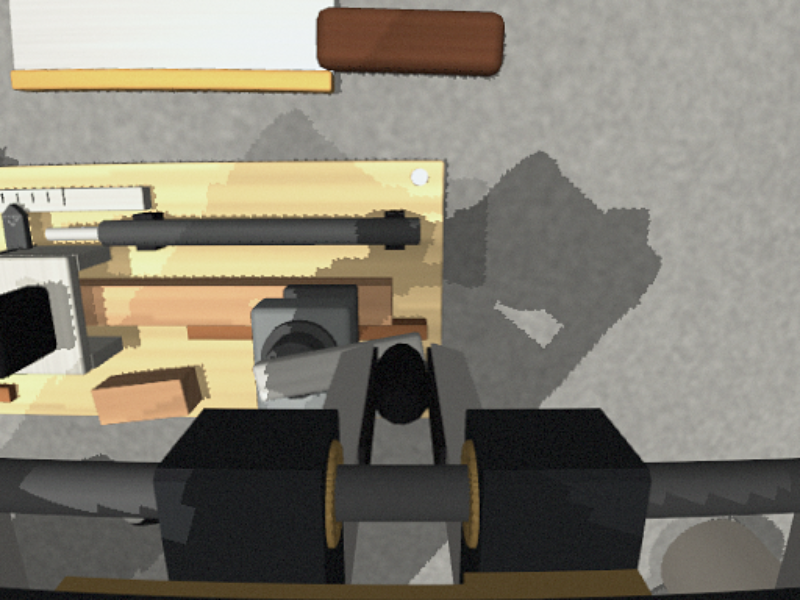

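```bash
cat > wind.py <<'E'
import sys,numpy as np
from h import *
from fit import q,inv
th,d,n=float(sys.argv[1]),float(sys.argv[2]),int(sys.argv[3])
R=45.
P=[]
for i in range(n+1):
    a=th+d*i;x,y=R*np.cos(a),-R*np.sin(a);c,s=np.cos(q[2]),np.sin(q[2]);P.append([c*x-s*y,s*x+c*y])
P=np.diff(np.array(P),axis=0)/50
# error-diffused rounding
acc=np.zeros(2);out=[]
for v in P:
    r=np.round(v+acc,3);acc+=v-r;out.append([float(r[0]),float(r[1]),0])
print(out)
o=ctrl.get_obs();f=inv([0,0,q[2]],o['force']);X=inv(q,o['ee_pos']);print(o['time_s'],'jigforce',np.round(f,1),'tcp jig',np.round(X*1000,1),'ang rel axis',np.arctan2(-(X[1]+.14),X[0]),'r',np.hypot(X[0],X[1]+.14)*1e3,o['grip_width'])
E
python3 wind.py 1.36 .12 12;python3 wind.py 2.80 .12 12
```

```text
[[-0.095, -0.051, 0], [-0.1, -0.04, 0], [-0.105, -0.027, 0], [-0.107, -0.015, 0], [-0.108, -0.001, 0], [-0.107, 0.011, 0], [-0.105, 0.024, 0], [-0.102, 0.036, 0], [-0.096, 0.049, 0], [-0.09, 0.059, 0], [-0.083, 0.07, 0], [-0.073, 0.08, 0]]
5.6 jigforce [-1.7  5.4  5.7] tcp jig [  11.7 -184.2  176.9] ang rel axis 1.3123978786874724 r 45.67148735486513 0.017294832613805218
[[-0.063, 0.087, 0], [-0.053, 0.095, 0], [-0.04, 0.1, 0], [-0.029, 0.104, 0], [-0.015, 0.107, 0], [-0.003, 0.108, 0], [0.01, 0.107, 0], [0.023, 0.106, 0], [0.035, 0.102, 0], [0.048, 0.097, 0], [0.058, 0.09, 0], [0.069, 0.083, 0]]
5.6 jigforce [-1.7  5.4  5.7] tcp jig [  11.7 -184.2  176.9] ang rel axis 1.3123978786874724 r 45.67148735486513 0.017294832613805218
```

Emit:
play_rows(twist=[[0,0,0],[0,0,0],[0,0,0],[0,0,0],[0,0,0],[0,0,0]], travel=[[-0.095,-0.051,0],[-0.1,-0.04,0],[-0.105,-0.027,0],[-0.107,-0.015,0],[-0.108,-0.001,0],[-0.107,0.011,0]], grip=[0.9,0.9,0.9,0.9,0.9,0.9])

```text
time_s: 6.2
ee_pos: [0.5668, -0.1813, 0.1769]
eef_rot: [-1.571, 0.003, -2.802]
force: [6.6, 7.7, 0.5]
grip_width: 0.0174
```

```bash
python3 wind.py 2.08 .12 12; python3 - <<'E'
from h import *
p=ctrl.camera('wrist')
cv2.imwrite('pics/w4z.png',cv2.resize(p['img'][:,:,::-1],(800,600)))
E
```

```text
[[-0.105, 0.024, 0], [-0.102, 0.037, 0], [-0.096, 0.048, 0], [-0.09, 0.059, 0], [-0.083, 0.07, 0], [-0.073, 0.08, 0], [-0.063, 0.087, 0], [-0.052, 0.094, 0], [-0.041, 0.1, 0], [-0.028, 0.105, 0], [-0.016, 0.106, 0], [-0.003, 0.108, 0]]
6.2 jigforce [8.8 5.  0.5] tcp jig [ -18.8 -179.3  176.9] ang rel axis 2.0171757246699284 r 43.61463783601669 0.017424778568753532
```

View pics/w4z.png

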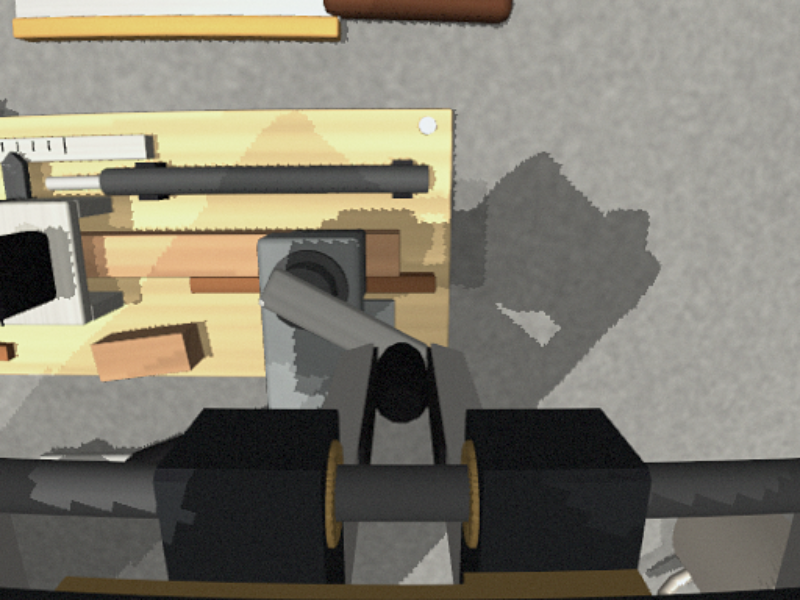

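Emit:
play_rows(twist=[[0,0,0],[0,0,0],[0,0,0],[0,0,0],[0,0,0],[0,0,0],[0,0,0],[0,0,0],[0,0,0],[0,0,0],[0,0,0],[0,0,0]], travel=[[-0.105,0.024,0],[-0.102,0.037,0],[-0.096,0.048,0],[-0.09,0.059,0],[-0.083,0.07,0],[-0.073,0.08,0],[-0.063,0.087,0],[-0.052,0.094,0],[-0.041,0.1,0],[-0.028,0.105,0],[-0.016,0.106,0],[-0.003,0.108,0]], grip=[0.9,0.9,0.9,0.9,0.9,0.9,0.9,0.9,0.9,0.9,0.9,0.9])

```text
time_s: 7.45
ee_pos: [0.5291, -0.137, 0.1769]
eef_rot: [-1.568, 0.002, -2.803]
force: [4.3, -5.0, 0.5]
grip_width: 0.0171
```

```bash
python3 wind.py 3.52 .12 12
```

```text
[[0.01, 0.107, 0], [0.023, 0.106, 0], [0.035, 0.102, 0], [0.048, 0.097, 0], [0.058, 0.091, 0], [0.069, 0.083, 0], [0.079, 0.074, 0], [0.087, 0.064, 0], [0.093, 0.053, 0], [0.1, 0.042, 0], [0.104, 0.029, 0], [0.106, 0.017, 0]]
7.45 jigforce [ 2.4 -6.2  0.5] tcp jig [ -39.4 -124.9  176.9] ang rel axis -2.7752350312193146 r 42.16829688402355 0.017120440067783398
```

Emit:
play_rows(twist=[[0,0,0],[0,0,0],[0,0,0],[0,0,0],[0,0,0],[0,0,0],[0,0,0],[0,0,0],[0,0,0],[0,0,0],[0,0,0],[0,0,0]], travel=[[0.01,0.107,0],[0.023,0.106,0],[0.035,0.102,0],[0.048,0.097,0],[0.058,0.091,0],[0.069,0.083,0],[0.079,0.074,0],[0.087,0.064,0],[0.093,0.053,0],[0.1,0.042,0],[0.104,0.029,0],[0.106,0.017,0]], grip=[0.9,0.9,0.9,0.9,0.9,0.9,0.9,0.9,0.9,0.9,0.9,0.9])

```text
time_s: 8.65
ee_pos: [0.5688, -0.0921, 0.1769]
eef_rot: [-1.572, -0.0, -2.802]
force: [-5.8, 7.4, 6.1]
grip_width: 0.0171
```

```bash
python3 wind.py 4.96 .12 12
```

```text
[[0.108, 0.004, 0], [0.107, -0.009, 0], [0.106, -0.022, 0], [0.102, -0.034, 0], [0.098, -0.046, 0], [0.091, -0.058, 0], [0.084, -0.068, 0], [0.075, -0.078, 0], [0.065, -0.086, 0], [0.054, -0.093, 0], [0.043, -0.099, 0], [0.031, -0.104, 0]]
8.65 jigforce [-2.9  8.9  6.1] tcp jig [ 13.2 -96.1 176.9] ang rel axis -1.2786345690307073 r 45.885264251673235 0.01707318871583813
```

Emit:
play_rows(twist=[[0,0,0],[0,0,0],[0,0,0],[0,0,0],[0,0,0],[0,0,0],[0,0,0],[0,0,0],[0,0,0],[0,0,0],[0,0,0],[0,0,0]], travel=[[0.108,0.004,0],[0.107,-0.009,0],[0.106,-0.022,0],[0.102,-0.034,0],[0.098,-0.046,0],[0.091,-0.058,0],[0.084,-0.068,0],[0.075,-0.078,0],[0.065,-0.086,0],[0.054,-0.093,0],[0.043,-0.099,0],[0.031,-0.104,0]], grip=[0.9,0.9,0.9,0.9,0.9,0.9,0.9,0.9,0.9,0.9,0.9,0.9])

```text
time_s: 9.85
ee_pos: [0.6181, -0.127, 0.177]
eef_rot: [-1.571, 0.002, -2.802]
force: [2.2, 5.5, 3.7]
grip_width: 0.0172
```

```bash
python3 wind.py 6.40 .12 12;python3 wind.py 7.84 .10 8; python3 - <<'E'
from h import *
p=ctrl.camera('wrist')
cv2.imwrite('pics/w5z.png',cv2.resize(p['img'][:,:,::-1],(800,600)))
E
```

```text
[[0.018, -0.106, 0], [0.005, -0.108, 0], [-0.008, -0.108, 0], [-0.02, -0.106, 0], [-0.033, -0.103, 0], [-0.046, -0.098, 0], [-0.056, -0.091, 0], [-0.067, -0.085, 0], [-0.077, -0.076, 0], [-0.086, -0.066, 0], [-0.092, -0.055, 0], [-0.099, -0.044, 0]]
9.85 jigforce [4.  4.4 3.7] tcp jig [  47.8 -145.6  177. ] ang rel axis 0.11597285289572348 r 48.08540957872852 0.01715951232521985
[[-0.086, -0.027, 0], [-0.088, -0.019, 0], [-0.089, -0.01, 0], [-0.09, -0.0, 0], [-0.09, 0.008, 0], [-0.088, 0.017, 0], [-0.086, 0.026, 0], [-0.083, 0.034, 0]]
9.85 jigforce [4.  4.4 3.7] tcp jig [  47.8 -145.6  177. ] ang rel axis 0.11597285289572348 r 48.08540957872852 0.01715951232521985
```

View pics/w5z.png

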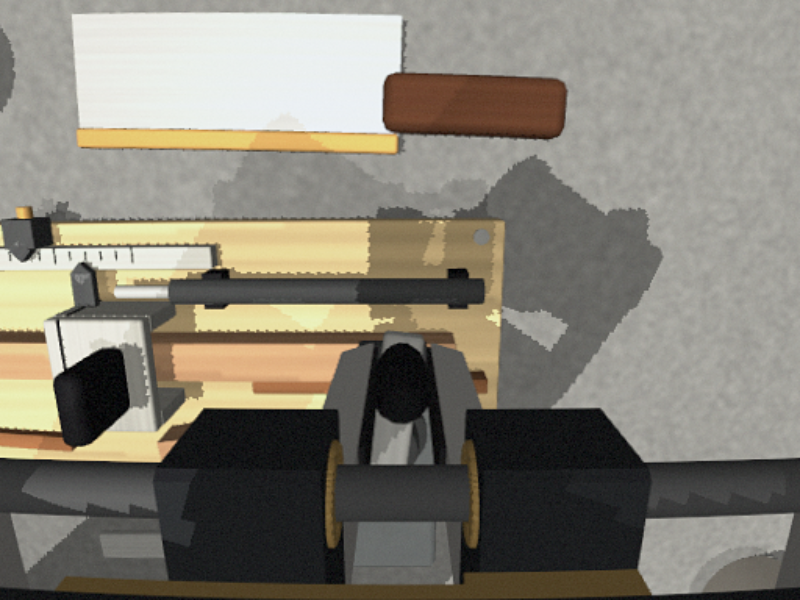

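Knob is still gripped (about 403,383), the arm now pointing +x, guide at home, stake in place. I continue the winding.

Emit:
play_rows(twist=[[0,0,0],[0,0,0],[0,0,0],[0,0,0],[0,0,0],[0,0,0],[0,0,0],[0,0,0],[0,0,0],[0,0,0],[0,0,0],[0,0,0]], travel=[[0.018,-0.106,0],[0.005,-0.108,0],[-0.008,-0.108,0],[-0.02,-0.106,0],[-0.033,-0.103,0],[-0.046,-0.098,0],[-0.056,-0.091,0],[-0.067,-0.085,0],[-0.077,-0.076,0],[-0.086,-0.066,0],[-0.092,-0.055,0],[-0.099,-0.044,0]], grip=[0.9,0.9,0.9,0.9,0.9,0.9,0.9,0.9,0.9,0.9,0.9,0.9])

```text
time_s: 11.1
ee_pos: [0.5896, -0.1792, 0.1769]
eef_rot: [-1.571, 0.002, -2.802]
force: [2.4, 8.0, 2.9]
grip_width: 0.0172
```

Emit:
play_rows(twist=[[0,0,0],[0,0,0],[0,0,0],[0,0,0],[0,0,0],[0,0,0],[0,0,0],[0,0,0]], travel=[[-0.086,-0.027,0],[-0.088,-0.019,0],[-0.089,-0.01,0],[-0.09,0.0,0],[-0.09,0.008,0],[-0.088,0.017,0],[-0.086,0.026,0],[-0.083,0.034,0]], grip=[0.9,0.9,0.9,0.9,0.9,0.9,0.9,0.9])

```text
time_s: 11.9
ee_pos: [0.5552, -0.1778, 0.1769]
eef_rot: [-1.57, 0.003, -2.802]
force: [8.7, 6.8, -0.5]
grip_width: 0.0173
```

```bash
python3 wind.py 8.64 .06 6;python3 wind.py 9.00 .06 12
```

```text
[[-0.048, 0.025, 0], [-0.047, 0.027, 0], [-0.044, 0.03, 0], [-0.043, 0.033, 0], [-0.041, 0.035, 0], [-0.039, 0.038, 0]]
11.9 jigforce [10.5  3.5 -0.5] tcp jig [ -28.6 -172.1  176.9] ang rel axis 2.298254536496085 r 42.9527467125278 0.017332145447211022
[[-0.036, 0.04, 0], [-0.034, 0.042, 0], [-0.032, 0.044, 0], [-0.028, 0.046, 0], [-0.026, 0.047, 0], [-0.023, 0.049, 0], [-0.02, 0.05, 0], [-0.017, 0.051, 0], [-0.014, 0.052, 0], [-0.011, 0.053, 0], [-0.007, 0.054, 0], [-0.004, 0.054, 0]]
11.9 jigforce [10.5  3.5 -0.5] tcp jig [ -28.6 -172.1  176.9] ang rel axis 2.298254536496085 r 42.9527467125278 0.017332145447211022
```

Emit:
play_rows(twist=[[0,0,0],[0,0,0],[0,0,0],[0,0,0],[0,0,0],[0,0,0]], travel=[[-0.048,0.025,0],[-0.047,0.027,0],[-0.044,0.03,0],[-0.043,0.033,0],[-0.041,0.035,0],[-0.039,0.038,0]], grip=[0.9,0.9,0.9,0.9,0.9,0.9])

```text
time_s: 12.5
ee_pos: [0.5423, -0.1688, 0.1769]
eef_rot: [-1.569, 0.004, -2.802]
force: [9.2, 3.1, -0.8]
grip_width: 0.0173
```

Emit:
play_rows(twist=[[0,0,0],[0,0,0],[0,0,0]], travel=[[-0.036,0.04,0],[-0.034,0.042,0],[-0.032,0.044,0]], grip=[0.9,0.9,0.9])

```text
time_s: 12.8
ee_pos: [0.5374, -0.1631, 0.177]
eef_rot: [-1.568, 0.004, -2.803]
force: [12.3, -1.5, -3.4]
grip_width: 0.0175
```

```bash
python3 wind.py 9.18 .06 6
```

```text
[[-0.029, 0.046, 0], [-0.026, 0.047, 0], [-0.022, 0.049, 0], [-0.02, 0.05, 0], [-0.017, 0.051, 0], [-0.014, 0.053, 0]]
12.8 jigforce [11.1 -5.5 -3.4] tcp jig [ -40.3 -152.2  177. ] ang rel axis 2.846575628999622 r 42.12524869392285 0.01747599302699347
```

Emit:
play_rows(twist=[[0,0,0],[0,0,0],[0,0,0]], travel=[[-0.029,0.046,0],[-0.026,0.047,0],[-0.022,0.049,0]], grip=[0.9,0.9,0.9])

```text
time_s: 13.1
ee_pos: [0.5337, -0.1568, 0.177]
eef_rot: [-1.567, 0.004, -2.803]
force: [12.5, -7.0, -3.1]
grip_width: 0.0172
```

```bash
python3 wind.py 9.36 .06 6
```

```text
[[-0.02, 0.05, 0], [-0.017, 0.051, 0], [-0.014, 0.053, 0], [-0.01, 0.053, 0], [-0.008, 0.053, 0], [-0.004, 0.054, 0]]
13.1 jigforce [  9.5 -10.8  -3.1] tcp jig [ -41.7 -145.   177. ] ang rel axis 3.0215913696071137 r 41.99636450864435 0.017240497622759473
```

Emit:
play_rows(twist=[[0,0,0],[0,0,0],[0,0,0],[0,0,0]], travel=[[-0.02,0.05,0],[0,0,0],[0,0,0],[0,0,0]], grip=[0.9,0.9,0.9,0.9])

```text
time_s: 13.5
ee_pos: [0.5326, -0.1544, 0.177]
eef_rot: [-1.567, 0.003, -2.803]
force: [11.3, -7.1, -4.0]
grip_width: 0.0171
```

```bash
python3 wind.py 9.42 .06 6
```

```text
[[-0.017, 0.051, 0], [-0.014, 0.052, 0], [-0.01, 0.053, 0], [-0.008, 0.054, 0], [-0.004, 0.054, 0], [-0.001, 0.054, 0]]
13.5 jigforce [  8.2 -10.5  -4. ] tcp jig [ -41.9 -142.4  177. ] ang rel axis 3.0834403813462203 r 41.99586224377645 0.017144898959624993
```

Emit:
play_rows(twist=[[0,0,0],[0,0,0],[0,0,0],[0,0,0],[0,0,0]], travel=[[-0.017,0.051,0],[-0.014,0.052,0],[0,0,0],[0,0,0],[0,0,0]], grip=[0.9,0.9,0.9,0.9,0.9])

```text
time_s: 14.0
ee_pos: [0.531, -0.1499, 0.177]
eef_rot: [-1.566, 0.003, -2.803]
force: [10.5, -9.9, -3.4]
grip_width: 0.0171
```

```bash
python3 wind.py 9.54 .06 6
```

```text
[[-0.011, 0.053, 0], [-0.007, 0.053, 0], [-0.004, 0.054, 0], [-0.002, 0.054, 0], [0.003, 0.054, 0], [0.005, 0.054, 0]]
14.0 jigforce [  6.6 -12.9  -3.4] tcp jig [ -41.9 -137.6  177. ] ang rel axis -3.0847886689304045 r 41.990696352734226 0.01707428180539832
```

Emit:
play_rows(twist=[[0,0,0],[0,0,0],[0,0,0],[0,0,0],[0,0,0],[0,0,0]], travel=[[0,0,0],[0,0,0],[0,0,0],[0,0,0.4],[0,0,0.6],[0,0,0.4]], grip=[0,0,0,0,0,0])

```text
time_s: 14.6
ee_pos: [0.5297, -0.148, 0.2481]
eef_rot: [-1.57, 0.001, -2.803]
force: [-0.3, -0.0, -0.1]
grip_width: 0.047
```

```bash
python3 - <<'E'
from h import *
from fit import q,inv,T
import pickle
o=ctrl.get_obs();print(o['time_s'],o['ee_pos'],o['eef_rot'],o['grip_width'],o['force'])
p=ctrl.camera('wrist');pickle.dump(p,open('w6.pkl','wb'))
cv2.imwrite('pics/w6z.png',cv2.resize(p['img'][:,:,::-1],(800,600)))
for n in ['crank_knob','saw_guide','guide_grip','guide_index','mark_tip']:
    print(n,[(np.round(b['point']),round(b['confidence'],2)) for b in ctrl.boxes_of(n,p)][:2])
E
```

```text
14.6 [ 0.52968724 -0.14804367  0.24812513] [-1.57026488e+00  7.96513403e-04 -2.80267070e+00] 0.047040823935738475 [-0.27384254 -0.00722332 -0.08113318]
crank_knob [(array([277., 207.]), 0.89)]
saw_guide [(array([163., 254.]), 0.74), (array([ 99., 125.]), 0.58)]
guide_grip [(array([101., 125.]), 0.85), (array([199.,   8.]), 0.21)]
guide_index [(array([102., 128.]), 0.65)]
mark_tip [(array([ 98., 128.]), 0.68), (array([56., 60.]), 0.55)]
```

View pics/w6z.png

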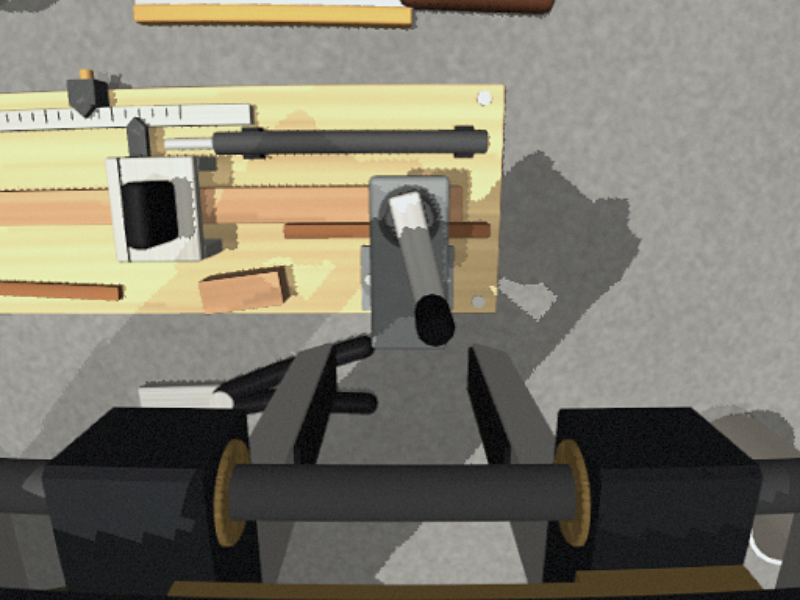

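```bash
python3 - <<'E'
from ang import *
w=pickle.load(open('w6.pkl','rb'))
X,f,n=locate(w,(260,295,185,223),[.531,-.152]);x=inv(q,np.r_[X,.176]);print(X,f,n,x, 2*np.pi+np.arctan2(-(x[1]+.14),x[0])%(2*np.pi))
I=lambda u,z:np.round(inv(q,atz(w,np.array(u)/1.5625,z))*1000,1)
print('idx',[I((139,119),z) for z in (.03,.036,.042)],'mark',[I((87,117),z) for z in (.03,.034,.038)])
print('grip',I((150,187),.113),'idx2',inv(q,tri([(w,np.array((139,119))/1.5625),(pickle.load(open('w1.pkl','rb')),np.array((276,116))/1.5625)])),
 'mk2',inv(q,tri([(w,np.array((87,117))/1.5625),(pickle.load(open('w1.pkl','rb')),np.array((231,111))/1.5625)])))
m=ctrl
E
```

```text
[ 0.53573136 -0.16167164] 180.5 660.0 [-0.04143628 -0.15033969  0.176     ] 9.180239630681413
idx [array([62.6, 51.2, 30. ]), array([62.1, 48.3, 36. ]), array([61.5, 45.4, 42. ])] mark [array([65.1, 89.7, 30. ]), array([64.7, 87.4, 34. ]), array([64.4, 85. , 38. ])]
grip [ 17.5   8.8 113. ] idx2 [0.06274138 0.05173272 0.0288315 ] mk2 [0.06637503 0.09047254 0.02875117]
```

Emit:
play_rows(twist=[[0,0,0],[0,0,0],[0,0,0],[0,0,0],[0,0,0],[0,0,0],[0,0,0],[0,0,0],[0,0,0]], travel=[[0.12,-0.27,0],[0,0,-0.4],[0,0,-0.6],[0,0,-0.42],[0,0,0],[0,0,0],[0,0,0],[0,0,0],[0,0,0]], grip=[0,0,0,0,0,0.9,0.9,0.9,0.9])

```text
time_s: 15.8
ee_pos: [0.5358, -0.1617, 0.1762]
eef_rot: [-1.57, 0.001, -2.803]
force: [-0.6, -0.4, 0.7]
grip_width: 0.0185
```

```bash
python3 wind.py 9.20 .06 6
```

```text
[[-0.028, 0.046, 0], [-0.025, 0.048, 0], [-0.022, 0.05, 0], [-0.019, 0.05, 0], [-0.016, 0.052, 0], [-0.012, 0.052, 0]]
15.8 jigforce [-0.7 -0.1  0.7] tcp jig [ -41.4 -150.4  176.2] ang rel axis 2.89507439217373 r 42.64993233344424 0.018484290997348884
```

Emit:
play_rows(twist=[[0,0,0],[0,0,0],[0,0,0],[0,0,0]], travel=[[0,0,0],[0,0,0],[0,0,0],[0,0,0]], grip=[0.9,0.9,0.9,0.9])

```text
time_s: 16.2
ee_pos: [0.5359, -0.1618, 0.1761]
eef_rot: [-1.57, 0.001, -2.803]
force: [0.7, -2.6, 5.8]
grip_width: 0.0174
```

```bash
python3 wind.py 9.20 .06 6
```

```text
[[-0.028, 0.046, 0], [-0.025, 0.048, 0], [-0.022, 0.05, 0], [-0.019, 0.05, 0], [-0.016, 0.052, 0], [-0.012, 0.052, 0]]
16.2 jigforce [-0.3 -2.7  5.8] tcp jig [ -41.4 -150.5  176.1] ang rel axis 2.8923011920220936 r 42.67303831462345 0.01744612488159433
```

Emit:
play_rows(twist=[[0,0,0],[0,0,0],[0,0,0],[0,0,0],[0,0,0],[0,0,0]], travel=[[-0.028,0.046,0],[-0.025,0.048,0],[-0.022,0.05,0],[-0.019,0.05,0],[0,0,0],[0,0,0]], grip=[0.9,0.9,0.9,0.9,0.9,0.9])

```text
time_s: 16.8
ee_pos: [0.5315, -0.1534, 0.1762]
eef_rot: [-1.567, 0.001, -2.803]
force: [2.2, -10.0, 2.3]
grip_width: 0.017
```

```bash
python3 wind.py 9.43 -.03 6
```

```text
[[0.009, -0.025, 0], [0.01, -0.025, 0], [0.011, -0.025, 0], [0.012, -0.024, 0], [0.012, -0.024, 0], [0.013, -0.024, 0]]
16.8 jigforce [ -1.3 -10.2   2.3] tcp jig [ -42.6 -141.1  176.2] ang rel axis 3.116612929714571 r 42.65695352222981 0.016985033388720292
```

Emit:
play_rows(twist=[[0,0,0],[0,0,0],[0,0,0]], travel=[[0.01,-0.025,0],[0,0,0],[0,0,0]], grip=[0.9,0.9,0.9])

```text
time_s: 17.1
ee_pos: [0.5318, -0.1541, 0.1762]
eef_rot: [-1.568, 0.001, -2.803]
force: [0.2, -7.0, 4.4]
grip_width: 0.0175
```

```bash
python3 wind.py 9.40 -.03 2
```

```text
[[0.01, -0.025, 0], [0.011, -0.025, 0]]
17.1 jigforce [-2.1 -6.7  4.4] tcp jig [ -42.6 -141.8  176.2] ang rel axis 3.098645757625571 r 42.63144843107784 0.01747174351484408
```

Emit:
play_rows(twist=[[0,0,0],[0,0,0],[0,0,0],[0,0,0]], travel=[[0.01,-0.025,0],[0.01,-0.025,0],[0,0,0],[0,0,0]], grip=[0.9,0.9,0.9,0.9])

```text
time_s: 17.5
ee_pos: [0.5328, -0.1563, 0.1761]
eef_rot: [-1.569, 0.001, -2.803]
force: [1.7, -5.0, 5.6]
grip_width: 0.0171
```

```bash
python3 wind.py 9.40 -.03 2
```

```text
[[0.01, -0.025, 0], [0.011, -0.025, 0]]
17.5 jigforce [-0.1 -5.3  5.6] tcp jig [ -42.4 -144.3  176.1] ang rel axis 3.0409909030767754 r 42.63189174132152 0.017090865954169962
```

Emit:
play_rows(twist=[[0,0,0],[0,0,0],[0,0,0],[0,0,0]], travel=[[0.01,-0.025,0],[0.01,-0.025,0],[0,0,0],[0,0,0]], grip=[0.9,0.9,0.9,0.9])

```text
time_s: 17.9
ee_pos: [0.5338, -0.1585, 0.1761]
eef_rot: [-1.569, 0.001, -2.803]
force: [1.1, -3.2, 4.9]
grip_width: 0.0174
```

```bash
python3 wind.py 9.40 -.03 2; python3 - <<'E'
from h import *
print(ctrl.get_obs()['moment'])
E
```

```text
[[0.01, -0.025, 0], [0.011, -0.025, 0]]
17.9 jigforce [-0.  -3.4  4.9] tcp jig [ -42.1 -146.7  176.1] ang rel axis 2.983136671167577 r 42.682390219100846 0.017396250515936507
[-0.63918058 -0.2754914  -0.02653268]
```

Emit:
play_rows(twist=[[0,0,0],[0,0,0],[0,0,0],[0,0,0],[0,0,0],[0,0,0],[0,0,0],[0,0,0],[0,0,0]], travel=[[0.01,-0.025,0],[0.01,-0.025,0],[0,0,0],[0,0,0],[0,0,0],[0,0,0],[0,0,0.4],[0,0,0.6],[0,0,0.4]], grip=[0.9,0.9,0.9,0,0,0,0,0,0])

```text
time_s: 18.8
ee_pos: [0.5344, -0.1606, 0.247]
eef_rot: [-1.57, 0.001, -2.803]
force: [0.4, 0.2, 0.5]
grip_width: 0.047
```

```bash
python3 - <<'E'
from ang import *
w=ctrl.camera('wrist');pickle.dump(w,open('w7.pkl','wb'))
o=ctrl.get_obs();print(o['time_s'],o['ee_pos'],inv(q,o['ee_pos']))
X,f,n=locate(w,(245,300,175,225),[.536,-.16]);x=inv(q,np.r_[X,.176]);print(X,f,n,x, 2*np.pi+np.arctan2(-(x[1]+.14),x[0])%(2*np.pi))
cv2.imwrite('pics/w7z.png',cv2.resize(w['img'][:,:,::-1],(800,600)))
E
```

```text
18.85 [ 0.53521478 -0.16088862  0.24999951] [-0.04165799 -0.1494282   0.24999951]
[ 0.53563188 -0.16200693] 179.875 663.0 [-0.04164317 -0.15062167  0.176     ] 9.175038984787376
```

View pics/w7z.png

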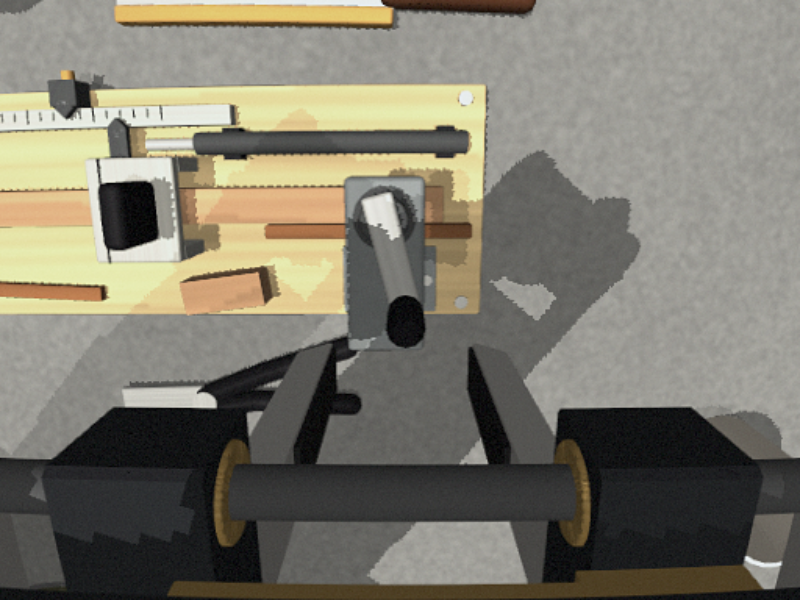

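Emit:
play_rows(twist=[[0,0,0],[0,0,0],[0,0,0],[0,0,0],[0,0,0],[0,0,0],[0,0,0],[0,0,0],[0,0,0]], travel=[[-0.07,0.7,0],[-0.07,0.7,0],[-0.07,0.7,0],[-0.07,0.7,0],[-0.07,0.7,0],[0,0,-0.8],[0,0,-0.8],[0,0,-0.6],[0,0,0]], grip=[0,0,0,0,0,0,0,0,0])

```text
time_s: 19.75
ee_pos: [0.5147, 0.0145, 0.1316]
eef_rot: [-1.574, -0.007, -2.803]
force: [-0.5, -0.0, -1.5]
grip_width: 0.0467
```

```bash
python3 - <<'E'
from ang import *
w=ctrl.camera('wrist');pickle.dump(w,open('w8.pkl','wb'))
o=ctrl.get_obs();print(o['time_s'],o['ee_pos'],inv(q,o['ee_pos']),o['grip_width'])
cv2.imwrite('pics/w8z.png',cv2.resize(w['img'][:,:,::-1],(800,600)))
print(proj(w,[T(q,0,.021,.113),T(q,.02,.021,.113),T(q,.0,.029,.113),T(q,.0,.013,.113)])*1.5625)
E
```

```text
19.8 [0.51605379 0.01444117 0.13431112] [-0.00046558  0.02206777  0.13431112] 0.04699325451957539
[[406.09853999 351.71695719]
 [405.98242839 300.45507634]
 [384.90944388 351.76607838]
 [427.29443145 351.65691527]]
```

View pics/w8z.png

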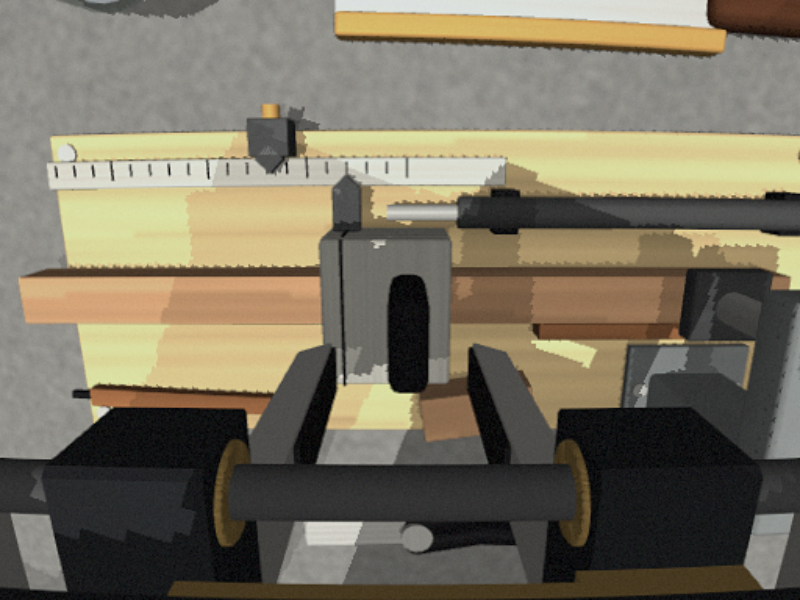

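Emit:
play_rows(twist=[[0,0,0],[0,0,0],[0,0,0],[0,0,0],[0,0,0],[0,0,0],[0,0,0],[0,0,0]], travel=[[0.01,-0.02,-0.3],[0,0,-0.4],[0,0,-0.25],[0,0,0],[0,0,0],[0,0,0],[0,0,0],[0,0,0]], grip=[0,0,0,0,0.9,0.9,0.9,0.9], force=40)

```text
time_s: 20.6
ee_pos: [0.5176, 0.0134, 0.0885]
eef_rot: [-1.571, 0.001, -2.803]
force: [1.4, 0.5, 0.5]
grip_width: 0.0184
```

```bash
python3 - <<'E'
from ang import *
w=ctrl.camera('wrist');pickle.dump(w,open('w9.pkl','wb'))
o=ctrl.get_obs();print(o['time_s'],o['ee_pos'],inv(q,o['ee_pos']),o['grip_width'],inv([0,0,q[2]],o['force']))
cv2.imwrite('pics/w9z.png',cv2.resize(w['img'][:,:,::-1],(800,600)))
E
```

```text
20.65 [0.51763144 0.01323773 0.0883787 ] [0.00061281 0.02040213 0.0883787 ] 0.015802979206196093 [-0.71832136 -5.6539889   1.62992005]
```

View pics/w9z.png

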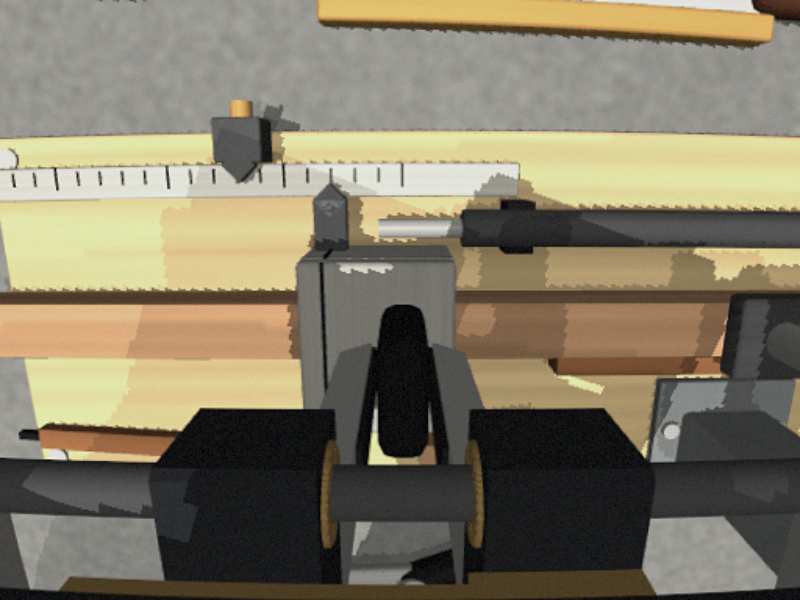

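```bash
python3 - <<'E'
from ang import *
w=pickle.load(open('w9.pkl','rb'))
for z in (.024,.029,.034):
    I=lambda u:inv(q,atz(w,np.array(u)/1.5625,z))*1e3
    a,b=I((332,185)),I((241,181));print(z,a,b,b-a)
print(np.cos(q[2]),np.sin(q[2]))
E
```

```text
0.024 [62.73535609 50.64834708 24.        ] [64.87385987 90.48230426 24.        ] [ 2.13850378 39.83395718  0.        ]
0.029 [62.90325107 49.99898846 29.        ] [64.99649733 88.98993279 29.        ] [ 2.09324626 38.99094433  0.        ]
0.034 [63.07114606 49.34962984 34.        ] [65.11913479 87.49756132 34.        ] [ 2.04798874 38.14793148  0.        ]
0.9412165898224492 0.3378036871364781
```

Emit:
play_rows(twist=[[0,0,0],[0,0,0],[0,0,0],[0,0,0],[0,0,0],[0,0,0],[0,0,0],[0,0,0]], travel=[[-0.041,0.113,0],[-0.041,0.113,0],[-0.041,0.113,0],[-0.04,0.113,0],[-0.04,0.113,0],[-0.04,0.113,0],[0,0,0],[0,0,0]], grip=[0.9,0.9,0.9,0.9,0.9,0.9,0.9,0.9])

```text
time_s: 21.45
ee_pos: [0.5058, 0.0466, 0.0884]
eef_rot: [-1.569, 0.001, -2.803]
force: [3.0, -7.6, 1.2]
grip_width: 0.0157
```

```bash
python3 - <<'E'
from ang import *
w=ctrl.camera('wrist');pickle.dump(w,open('w10.pkl','wb'))
o=ctrl.get_obs();print(o['time_s'],o['ee_pos'],inv(q,o['ee_pos']),o['grip_width'],inv([0,0,q[2]],o['force']))
cv2.imwrite('pics/w10z.png',cv2.resize(w['img'][:,:,::-1],(800,600)))
cv2.imwrite('pics/w10c.png',cv2.resize(w['img'][50:170,130:290,::-1],(800,600),interpolation=cv2.INTER_CUBIC))
E
```

```text
21.5 [0.50581117 0.0465051  0.08839354] [0.00072521 0.05570687 0.08839354] 0.01566190945119509 [ 0.72514609 -8.98771962  0.85931732]
```

View pics/w10z.png

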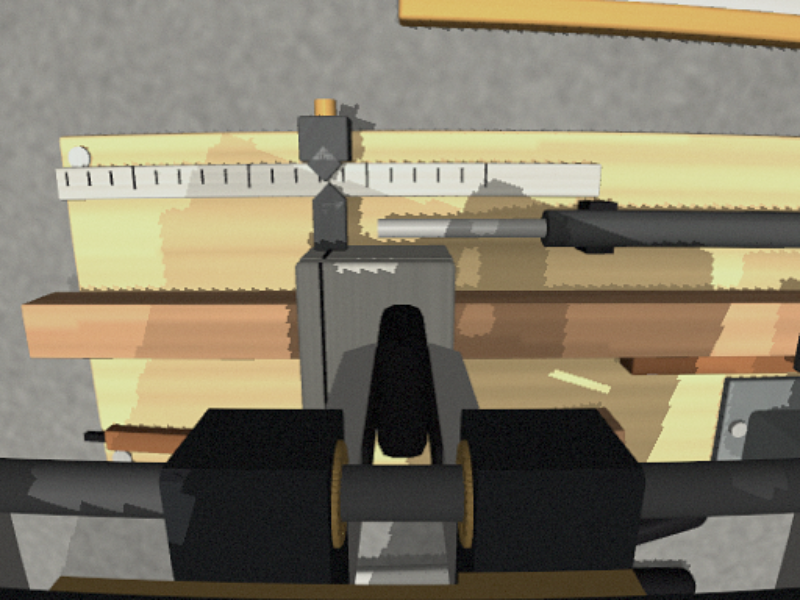

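View pics/w10c.png

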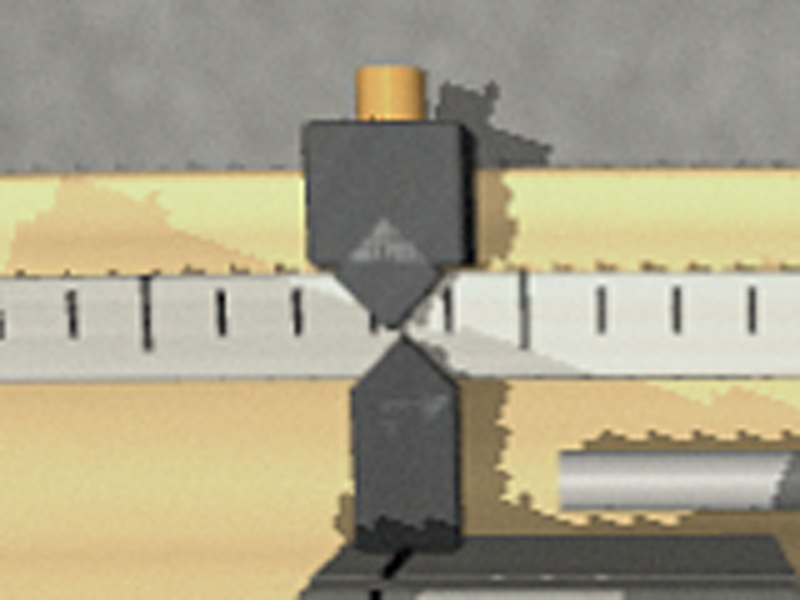

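Emit:
play_rows(twist=[[0,0,0],[0,0,0],[0,0,0],[0,0,0],[0,0,0],[0,0,0]], travel=[[-0.012,0.034,0],[0,0,0],[0,0,0],[0,0,0],[0,0,0],[0,0,0]], grip=[0.9,0.9,0.9,0.9,0.9,0.9])

```text
time_s: 22.1
ee_pos: [0.5052, 0.0481, 0.0884]
eef_rot: [-1.569, 0.001, -2.803]
force: [2.7, -7.9, 0.7]
grip_width: 0.0158
```

```bash
python3 - <<'E'
from ang import *
w=ctrl.camera('wrist')
cv2.imwrite('pics/w11c.png',cv2.resize(w['img'][50:170,130:290,::-1],(800,600),interpolation=cv2.INTER_CUBIC))
t=ctrl.camera('top');cv2.imwrite('pics/t11.png',cv2.resize(t['img'][110:290,130:400,::-1],(780,520),interpolation=cv2.INTER_CUBIC))
s=ctrl.camera('scene');cv2.imwrite('pics/s11.png',cv2.resize(s['img'][120:270,150:400,::-1],(800,480),interpolation=cv2.INTER_CUBIC))
o=ctrl.get_obs();print(o['time_s'],o['ee_pos'],inv(q,o['ee_pos']),o['grip_width'],inv([0,0,q[2]],o['force']))
E
```

```text
22.25 [0.50524917 0.04814481 0.08838857] [0.00075015 0.05744003 0.08838857] 0.01589876882114166 [-0.56074884 -8.73699014  1.89767104]
```

View pics/w11c.png

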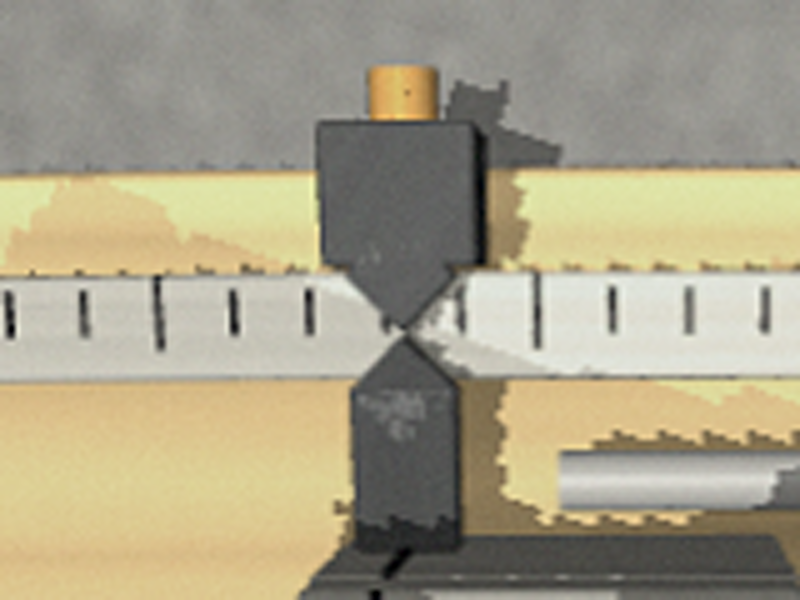

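View pics/s11.png

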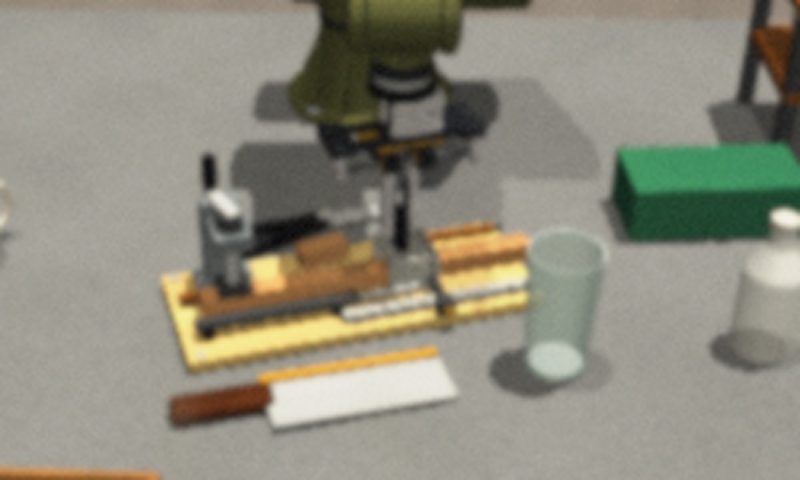

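View pics/t11.png

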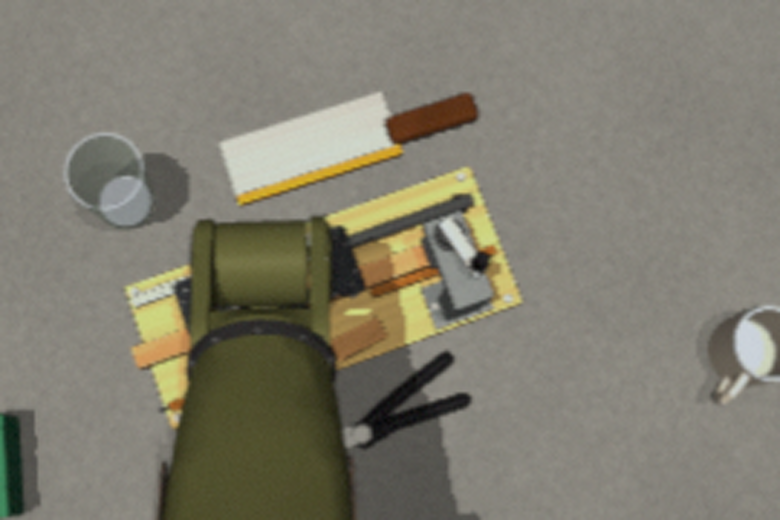

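```bash
python3 - <<'E'
from station import ctrl
print(ctrl.hand_in())
E
```

```text
the job is handed in; nothing more can be done
None
```

I wound the clamp tight, drew the saw guide out to the marker, and handed the job in at about 22 s of the 54 s with the gripper still holding the guide. The hand-in reports no verdict.

- **Clamp:** I turned the crank clockwise to about 9.48 rad. The force along the knob's path rose from about 5 N to 13 N, which I put at roughly 180 N of clamping. When I let go, the crank turned back to about 9.2 rad. I gripped it again, wound it to about 9.4 rad and eased off slowly, and it settled at 9.18 rad again.
- **Clamping left:** I estimate about 70 N, possibly up to 100 N, from knob forces and crank angle. I could not measure the jaw's force directly. The same forces suggested the crank's friction was nearer 3 N at the knob than the 4.5 N in the text.
- **Saw guide:** I gripped it with 40 N and drew it out about 37 mm. In the last close-up from the wrist camera, the pointer and marker tips lie on the same line, to within about half a millimetre. The gripper was at rest, with the spring pulling on it at about 9 N.
- **Surroundings:** The last top, scene and wrist pictures showed the stake, the marker and everything visible in them unmoved. The arm hid part of the top view by then.

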